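# Hold the amber reference cell in the photometer's beam

## Robot

A 6-joint arm with a two-finger parallel gripper is mounted at the origin on the work surface. World frame = base frame: x ahead of the robot, y to its left, z up, the work surface at z = 0. Lengths are in mm, angles in rad, forces in N, time in s.
With the tool pointing down it reaches from about 275 to 875 mm from the base axis. Payload 12.5 kg.
Tool frame: the origin (TCP) lies between the finger pads; the fingertips stand 14 mm ahead of it and the grasp point (between the pads) lies 5 mm behind it; z points along the fingers, x is the direction in which the jaws open and shut, and the axes are right-handed (so a half turn about z gives the same grasp; the last joint's range is limited). The gripper opens to 85 mm and grips with 20 to 120 N. Pads are 22 mm wide; open, the fingers measure 114 mm over their backs; the gripper's body (76 mm by 85 mm) begins 54 mm behind the grasp point. The pads swing forward as they close: fully open they stand 13 mm farther back than shut.
Start: joints at [-1.264, 0.351, 1.652, -0, 1.139, -0.085], TCP at [210.036, -508.3, 245.29] pointing down, gripper open.
Joint ranges: [-2.75, 2.75], [-0.79, 2.1], [0.01, 2.65], [-1.57, 4.71], [0.07, 3.14], [-2.87, 2.87]. Speed limits (rad/s): [2.22, 2.22, 2.79, 3.14, 3.14, 3.14].

## Interface

Orientations are given as a unit quaternion [x, y, z, w].
In Python, from station import env gives the robot as it stands.
- The arm moves only by the tool apply_moves, never from a script. Its argument "rows" is a list of rows, each an object of numbers: "claw": the closure, from -1 (fully open) to 1 (shut); "tx", "ty", "tz": the shift along the world's x, y, z in cm; "turn": the turn about the world's z in rad. In form: [{"claw": .., "tx": .., "ty": .., "tz": .., "turn": ..}, ...]. A call has 1 to 8 rows; each row shifts and turns the pose as measured when the row begins; what a row does not reach is not made up. A row lasts 1/8 s, in which the tool goes at most 62.5 mm and 10.7 degrees, less where a joint would pass 70% of its speed; a pose out of reach is approached as far as the arm can. A call with a gripper value outside its range is refused whole. The fingers move at their own pace and stop on an object; the grip force is fixed at half the most. Time passes only in rows, so rows that do not move let the fingers close. It gives the time, the measured TCP pose, the force and the opening at its end, in the units of the state.
- env.get_state(): the state, without advancing time (a new reading comes with each control period).
- env.capture(name): name is "scene" or "top" or "wrist"; returns (picture, depth): 384x512x3 uint8, red, green, blue; 384x512 float32, mm along the optical axis (not along the pixel's ray), 0 where there is no reading.
- env.camera_model(name): a dict with "camera_matrix" (3x3 intrinsics, pixels), "pose" (4x4, takes a point from camera to world coordinates). Camera axes: x right, y up, looking along -z (the intrinsics and any distortion apply to the point x, -y, -z); pixel columns grow to the right and rows downward; lengths in mm; the calibration is good to about 2 mm. The wrist camera is an equidistant fisheye: a pixel r from the principal point sees the ray r / f radians off the axis. A picture is of the moment at which its call begins: read the wrist's pose just before it. camera_model takes no time and is no camera call; for the wrist camera it gives the pose at the moment of the call.
- env.close_job(): hands the job in, once; it reports no verdict.
The state is a dict: "time": time; "qpos": joint angles; "joint_velocities": joint speeds; "joint_efforts": joint torques, N m; "tool_pos": TCP position; "eef_rot": TCP orientation; "force": force on the tool from outside, world axes, zero at the start; "wrist_torque": the same for the moment, N m; "finger_gap": opening from 0.0 (shut) to 1.0 (fully open).
Only numpy, scipy, OpenCV 4.12 (cv2) and the standard library are available. Lean on these libraries where they do the work, as an engineer would, in place of code of your own. Each camera call takes 0.05 s, during which the arm holds its last target.

## Task

The photometer is open on the bench and its cell holder is out, so a reference glass has to be held in its beam by hand: slide the red-knobbed lamp shutter fully open and take the amber cell out of the blue rack, with the fingers on its two white frosted faces only, never on its clear amber faces, leaving the other two cells standing where they are. Hold the amber cell upright midway between the two lens barrels, its middle in the beam and its clear faces square to the beam, without knocking it against the photometer. Finish while holding it there, still and clear of the photometer: do not put it down or let it go.

Things in the scene. Friction and masses are not known exactly. Their poses are not given: they have to be found in the camera images.
- photometer: Bench photometer, top cover off, fixed to the bench: open metal case 225 (x) by 320 (y) mm, origin at the centre of its underside, x from its front panel (faces the robot) to its back, y to its left, z up. Front panel 85 mm high, other walls 67. Along x = -10 mm stand, from -y to +y: black finned lamp house, shutter gate, lens barrel, gap, lens barrel, detector head (top at z 80).
- beam (a point): Middle of the open gap between the two lens barrels, on the light path, 62 mm above the bench. Axes as the photometer's: the beam runs along y. The barrels are 28 mm round, coaxial with the beam, and their lens faces lie 30 mm from here to either side. Under the gap is the bare seat of the cell holder, top 22 mm above the bench; beside it along x nothing is higher than 60 mm within 85 mm.
- shutter (a joint): Travel (m) of the lamp's slide shutter: about 0 is shut, 0.024 is fully open, at a stop. It slides along the photometer's +x, towards the back of the case, with about 1.5 N of friction, and stays where it is left.
- shutter_knob (a point): Middle of the shutter's red upright knob, 13 mm round, 22 mm tall, on top of the aluminium gate beside the lamp house, 74 mm from the beam point towards -y; 103 mm above the bench (its foot at 92, its top at 114 mm). Nothing else there is higher than 87 mm. It moves with the shutter; axes as the photometer's.
- rack: Blue rack block, 56 (x) by 156 (y) by 30 mm high, fixed to the bench, origin at the centre of its underside. Four square wells in a row along y, at -57, -19, 19 and 57 mm, 14 mm wide, 15 mm deep; three hold a cell, in any order. Each cell shows 30 mm of glass above the rack; its frosted faces look to the rack's long sides (along the rack's x), its clear faces along the row.
- amber_cell_mid (a point): Centre, half-way up the glass, of the amber cell, the one to hold: upright solid glass 12.5 mm square, 45 mm tall, about 22 g, with an orange cap 10 mm square and 6 mm high on top. Its x axis goes through its two white frosted faces, its y axis through its two clear amber faces, z up to the cap. In the rack this point is 37.5 mm above the bench.
- green_cell_mid (a point): Centre of the green reference cell, of the same size and stance, with a green cap: to be left in the rack.
- clear_cell_mid (a point): Centre of the colourless reference cell, of the same size and stance, with a black cap: to be left in the rack.

How it is judged (in metres and radians):
At the end, for the whole second after the job is handed in: Shutter open at least 20 of 24 mm. Amber cell held still by both frosted faces, off the photometer, its centre within 4 mm sideways, 10 mm in height and 12 mm along the beam of the gap's middle; upright and square to the beam within 8 degrees. The other cells stand in their wells (value of joint shutter above 0.02 m and x of amber_cell_mid in the frame of beam between -0.004 and 0.004 m and y of amber_cell_mid in the frame of beam between -0.012 and 0.012 m and z of amber_cell_mid in the frame of beam between -0.01 and 0.01 m and angle between amber_cell_mid's own z axis and vertical below 0.14 rad and angle between the y axis of amber_cell_mid and the y axis of beam, either way round below 0.14 rad and contact force between the fingers and amber_frosted_a_face above 1 N and contact force between the fingers and amber_frosted_b_face above 1 N and contact force between amber_cell and photometer below 0.1 N and linear speed of amber_cell below 0.02 m/s and horizontal distance between each of green_cell_mid, clear_cell_mid and rack below 0.065 m and height (world z) of each of green_cell_mid, clear_cell_mid below 0.042 m and angle between each of green_cell_mid, clear_cell_mid's own z axis and vertical below 0.2 rad); the arm keeps its last pose, push and grip.
It fails at once if a finger presses on a clear face of the amber cell (over 0.5 N) (contact force between the fingers and amber_clear_faces above 0.5 N).
It fails at once if the amber cell is knocked against the photometer (over 2 N) (contact force between amber_cell and photometer above 2 N).
It fails at once if the green or the colourless cell is moved by more than 10 mm (distance of any of green_cell_mid, clear_cell_mid from where it was at the start of the episode above 0.01 m).
It also fails if it takes over 64 s, if anything falls off the work surface, if the arm or the gripper's body presses on something with over 40 N, if the wrist force passes 120 N, or if a joint passes its speed limit or range.

## Working session

There is one attempt and no reset: what is moved stays moved. The work goes in short steps, Python scripts to look and compute and a tool call to move; the robot and the scene stay as the last step left them, time stands still between calls to the robot, and variables do not carry over. Pictures are saved under pics/ and viewed, and the job is handed in when it is done.

Besides the shell and the picture viewer there is one more tool, called after ">>>" by a JSON object that holds its "name" and its "arguments", one argument or row to a line. apply_moves: Moves the arm, as the interface text tells. Its arguments: {"type":"object","properties":{"rows":{"type":"array","items":{"type":"object","properties":{"claw":{"type":"number"},"tx":{"type":"number"},"ty":{"type":"number"},"tz":{"type":"number"},"turn":{"type":"number"}}}}},"required":["rows"]}

```bash
mkdir -p pics; ls; cat > h.py <<'E'
import numpy as np,cv2
from station import env
def snap(n,f):
    m=env.camera_model(n); p,d=env.capture(n); cv2.imwrite(f'pics/{f}.png',cv2.cvtColor(p,cv2.COLOR_RGB2BGR)); np.savez(f'pics/{f}.npz',p=p,d=d,K=m['camera_matrix'],T=m['pose']); return p,d,m
E
python3 - <<'E'
from h import *
for n in ['scene','top','wrist']:
    p,d,m=snap(n,n+'0'); print(n,m)
print(env.get_state())
E
```

```text
pics
scene {'camera_matrix': array([[410.71159096,   0.        , 253.01542223],
       [  0.        , 410.71159096, 190.09564203],
       [  0.        ,   0.        ,   1.        ]]), 'pose': array([[ 7.42297624e-01, -4.00915655e-01,  5.36899315e-01,
         1.05375286e+03],
       [ 6.69852027e-01,  4.23534933e-01, -6.09849508e-01,
        -6.51638481e+02],
       [ 1.71025989e-02,  8.12332936e-01,  5.82943139e-01,
         6.52373711e+02],
       [ 0.00000000e+00,  0.00000000e+00,  0.00000000e+00,
         1.00000000e+00]])}
top {'camera_matrix': array([[474.78258599,   0.        , 246.51266295],
       [  0.        , 474.78258599, 189.03069452],
       [  0.        ,   0.        ,   1.        ]]), 'pose': array([[-7.63957289e-03,  9.97251486e-01, -7.36960722e-02,
         4.37133184e+02],
       [-9.99934664e-01, -8.24521599e-03, -7.91738458e-03,
        -7.83727326e+01],
       [-8.50326357e-03,  7.36307717e-02,  9.97249319e-01,
         1.29086079e+03],
       [ 0.00000000e+00,  0.00000000e+00,  0.00000000e+00,
         1.00000000e+00]])}
wrist {'camera_matrix': array([[297.318
[... 488 characters left out ...]
}
{'time': 0.15, 'qpos': array([-1.26356987e+00,  3.51147104e-01,  1.65228701e+00,  4.14380148e-06,
        1.13911231e+00, -8.45903405e-02]), 'joint_velocities': array([-0.00108372, -0.00117591, -0.0007789 , -0.0001416 , -0.0021487 ,
        0.00112628]), 'joint_efforts': array([ 5.52543843e-04, -5.06250715e+01, -2.91501349e+01, -8.38426740e-05,
        3.37763435e-03,  4.53793223e-05]), 'tool_pos': array([ 209.9804917 , -508.06623139,  244.85934167]), 'eef_rot': array([ 8.31223868e-01, -5.55937635e-01, -3.71409171e-04, -2.99133143e-04]), 'force': array([-0.54663261, -0.08813617, -0.4021377 ]), 'wrist_torque': array([ 0.00898022, -0.0215053 , -0.01151943]), 'finger_gap': 1.0013887839136557}
```

View pics/top0.png

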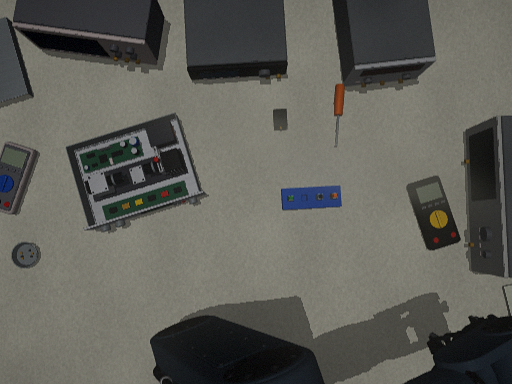

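View pics/scene0.png

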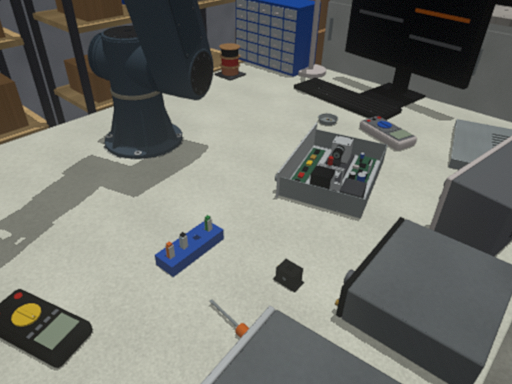

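View pics/wrist0.png

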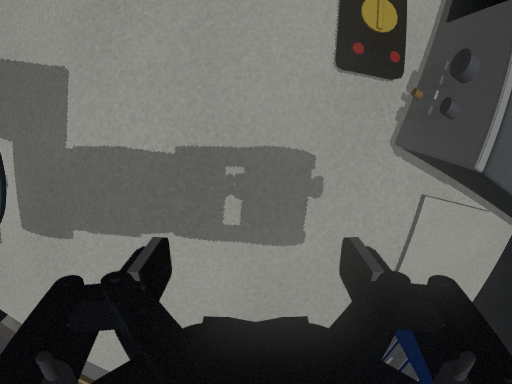

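The top view has the photometer near (135,172), the rack near (311,197), and the amber cap at the rack's right end, about (335,196). Zooming in next.

```bash
python3 - <<'E'
import cv2,numpy as np
t=cv2.imread('pics/top0.png'); s=cv2.imread('pics/scene0.png')
cv2.imwrite('pics/z1.png',cv2.resize(t[105:240,55:215],None,fx=4.8,fy=4.4,interpolation=cv2.INTER_CUBIC))
a=cv2.resize(t[175:220,270:350],(640,360),interpolation=cv2.INTER_CUBIC)
b=cv2.resize(s[205:280,145:235],(288,240),interpolation=cv2.INTER_CUBIC)
c=cv2.resize(s[120:220,270:395],(300,240),interpolation=cv2.INTER_CUBIC)
o=np.zeros((600,640,3),np.uint8);o[:360]=a;o[360:,:288]=b;o[360:,300:600]=c
cv2.imwrite('pics/z2.png',o)
E
```

```text
(no output)
```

View pics/z1.png

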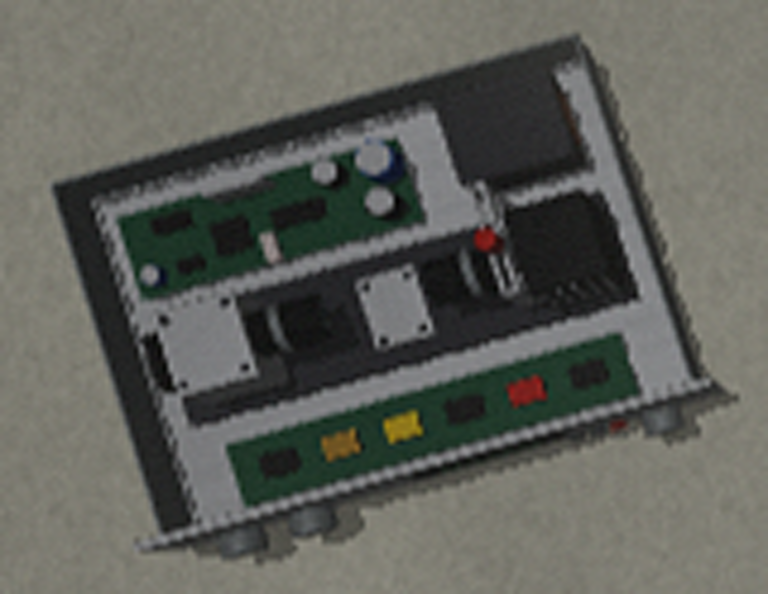

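View pics/z2.png

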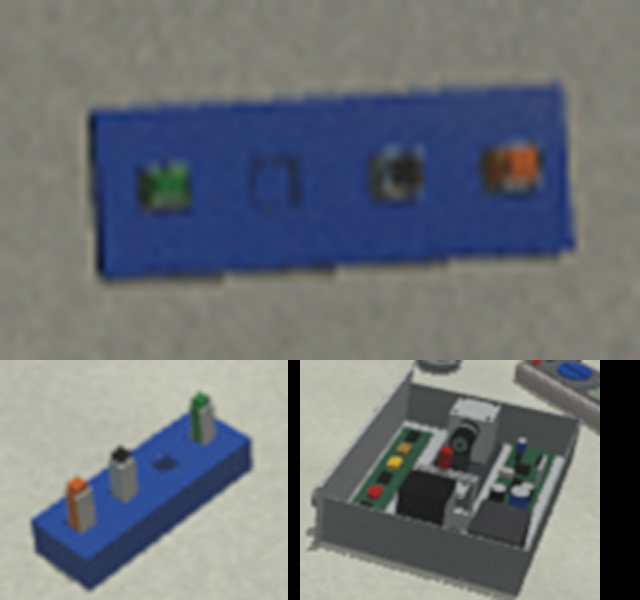

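```bash
cat >> h.py <<'E'
def load(f):
    z=np.load(f'pics/{f}.npz'); return z['p'],z['d'],z['K'],z['T']
def ray(u,v,K,T,fish=False):
    x=(np.asarray(u,float)-K[0,2])/K[0,0]; y=(np.asarray(v,float)-K[1,2])/K[1,1]
    if fish:
        r=np.hypot(x,y)+1e-12; s=np.sin(r)/r; D=np.stack([x*s,-y*s,-np.cos(r)],-1)
    else: D=np.stack([x,-y,-np.ones_like(x)],-1)
    return D@T[:3,:3].T, T[:3,3]
def onz(u,v,z,K,T,fish=False):
    D,o=ray(u,v,K,T,fish); return o+D*((z-o[2])/D[...,2])[...,None]
def tri(rs):
    A=0;b=0
    for D,o in rs:
        D=D/np.linalg.norm(D);P=np.eye(3)-np.outer(D,D);A=A+P;b=b+P@o
    X=np.linalg.solve(A,b); return X,[np.linalg.norm((np.eye(3)-np.outer(D,D)/(D@D))@(X-o)) for D,o in rs]
E
python3 - <<'E'
from h import *
def yaw(R):
    (c,wh,a)=R; b=cv2.boxPoints(R); e=[b[1]-b[0],b[2]-b[1]]; e=max(e,key=np.linalg.norm); a=np.degrees(np.arctan2(e[1],e[0]))%180; return np.round(c,1),np.round(wh,1),round(a,2)
p,d,K,T=load('top0'); h=cv2.cvtColor(p,cv2.COLOR_RGB2HSV).astype(int)
H,S,V=h[...,0],h[...,1],h[...,2]
m=((H>105)&(H<130)&(S>120)); m[:,:270]=0;m[:,355:]=0
n,l,st,ce=cv2.connectedComponentsWithStats(m.astype(np.uint8)); k=1+np.argmax(st[1:,4])
v,u=np.nonzero(l==k)
vv,uu=np.mgrid[0:384,0:512]
D,o=ray(uu,vv,K,T); P=o+D*d[...,None]
print('rack z depth',np.median(P[v,u,2]))
sel=np.abs(P[v,u,2]-30)<8
W=onz(u,v,30,K,T)
print('rack',yaw(cv2.minAreaRect(W[:,:2].astype(np.float32))), W[:,:2].mean(0))
# photometer
mm=(P[...,2]>55)&(P[...,2]<95); mm[:,:60]=0;mm[:,212:]=0;mm[:108]=0;mm[238:]=0
v,u=np.nonzero(mm); print('photo',mm.sum(),yaw(cv2.minAreaRect(P[v,u,:2].astype(np.float32))))
# colour blobs
ps,ds,Ks,Ts=load('scene0'); hs=cv2.cvtColor(ps,cv2.COLOR_RGB2HSV).astype(int)
def blobs(h,box,cond):
    m=np.zeros(h.shape[:2],np.uint8); x0,x1,y0,y1=box; m[y0:y1,x0:x1]=cond(h[y0:y1,x0:x1])
    n,l,st,ce=cv2.connectedComponentsWithStats(m); return [(st[i],ce[i].round(2)) for i in range(1,n) if st[i,4]>3]
red=lambda q:((q[...,0]<6)|(q[...,0]>174))&(q[...,1]>150)&(q[...,2]>70)
org=lambda q:(q[...,0]>3)&(q[...,0]<16)&(q[...,1]>150)&(q[...,2]>110)
print('top red',blobs(h,(60,212,108,238),red)); print('sc red',blobs(hs,(270,395,120,220),red))
print('top or',blobs(h,(270,350,175,220),org)); print('sc or',blobs(hs,(140,240,200,290),org))
E
```

```text
rack z depth 30.071334095361408
rack (array([ 507.1, -239.3]), array([ 55.2, 156.4]), np.float32(92.73)) [ 506.42552387 -237.42789813]
photo 2788 (array([571.1, 225.9]), array([242.5, 319.3]), np.float32(106.99))
top red [(array([154, 157,   4,   5,  16], dtype=int32), array([155.44, 159.  ])), (array([161, 190,   8,   7,  39], dtype=int32), array([164.31, 193.33]))]
sc red [(array([328, 156,   5,   9,  34], dtype=int32), array([330.15, 160.  ])), (array([298, 172,   6,   6,  23], dtype=int32), array([300.61, 174.52]))]
top or [(array([334, 194,   3,   3,   9], dtype=int32), array([335., 195.]))]
sc or [(array([166, 242,   6,   6,  18], dtype=int32), array([168.22, 244.22]))]
```

```bash
python3 - <<'E'
from h import *
p,d,K,T=load('top0'); ps,ds,Ks,Ts=load('scene0')
print('knob',tri([ray(155.44,159.,K,T),ray(330.15,160,Ks,Ts)]), onz(155.44,159.,108,K,T))
print('cap',tri([ray(335.,195.,K,T),ray(168.2,244.2,Ks,Ts)]), onz(335.,195.,64,K,T))
a=np.radians(17);y=np.array([-np.sin(a),np.cos(a)])
k=onz(155.44,159.,108,K,T)[:2]; print('beam est',k+74*y)
print('seat px',onz(55+395/4.8,105+305/4.4,22,K,T))
for q in [(270,325),(350,310),(425,290),(470,275)]: print(onz(55+q[0]/4.8,105+q[1]/4.4,76,K,T))
E
```

```text
knob (array([602.46020073, 160.21295069, 101.93165525]), [np.float64(0.6533176182510515), np.float64(0.6533176182508842)]) [602.14233171 159.40603467 108.        ]
cap (array([ 510.65917409, -297.55790529,   61.56820396]), [np.float64(0.126746237272021), np.float64(0.1267462372721189)]) [ 510.43620599 -297.22512919   64.        ]
beam est [580.50682556 230.17258661]
seat px [573.03418226 225.34670212  22.        ]
[556.05415824 279.53093485  76.        ]
[564.51389843 236.59829508  76.        ]
[575.94608559 196.36009883  76.        ]
[584.57906335 172.21283924  76.        ]
```

>>> {"name": "apply_moves", "arguments": {
  "rows": [
    {"claw": -1, "tx": 2.8, "ty": 4.8, "turn": 0.12},
    {"claw": -1, "tx": 2.8, "ty": 4.8, "turn": 0.12},
    {"claw": -1, "tx": 2.8, "ty": 4.8, "turn": 0.12},
    {"claw": -1, "tx": 2.8, "ty": 4.8, "turn": 0.12},
    {"claw": -1, "tx": 2.8, "ty": 4.8, "turn": 0.12},
    {"claw": -1, "tx": 2.8, "ty": 4.8, "turn": 0.12},
    {"claw": -1, "tx": 2.8, "ty": 4.8, "turn": 0.12},
    {"claw": -1, "tx": 2.8, "ty": 4.8, "turn": 0.12}
  ]
}}

```text
validation failed for argument at $.ro...
```

>>> {"name": "apply_moves", "arguments": {
  "rows": [
    {"claw": -1, "tx": 2.8, "ty": 4.8, "tz": 0, "turn": 0.12},
    {"claw": -1, "tx": 2.8, "ty": 4.8, "tz": 0, "turn": 0.12},
    {"claw": -1, "tx": 2.8, "ty": 4.8, "tz": 0, "turn": 0.12},
    {"claw": -1, "tx": 2.8, "ty": 4.8, "tz": 0, "turn": 0.12},
    {"claw": -1, "tx": 2.8, "ty": 4.8, "tz": 0, "turn": 0.12},
    {"claw": -1, "tx": 2.8, "ty": 4.8, "tz": 0, "turn": 0.12},
    {"claw": -1, "tx": 2.8, "ty": 4.8, "tz": 0, "turn": 0.12},
    {"claw": -1, "tx": 2.8, "ty": 4.8, "tz": 0, "turn": 0.12}
  ]
}}

```text
time: 1.15
tool_pos: [437.0, -113.8, 244.0]
eef_rot: [0.995, -0.097, -0.0, -0.0]
force: [1.0, -1.2, 0.3]
finger_gap: 0.997
```

>>> {"name": "apply_moves", "arguments": {
  "rows": [
    {"claw": -1, "tx": 3.0, "ty": 5.0, "tz": 0, "turn": 0.1},
    {"claw": -1, "tx": 3.0, "ty": 5.0, "tz": 0, "turn": 0.1},
    {"claw": -1, "tx": 3.0, "ty": 5.0, "tz": 0, "turn": 0.1},
    {"claw": -1, "tx": 3.0, "ty": 5.0, "tz": 0, "turn": 0.1},
    {"claw": -1, "tx": 3.0, "ty": 5.0, "tz": 0, "turn": 0.09},
    {"claw": -1, "tx": 1.5, "ty": 2.4, "tz": 0, "turn": 0},
    {"claw": -1, "tx": 0, "ty": 0, "tz": 0, "turn": 0}
  ]
}}

```text
time: 2.02
tool_pos: [606.3, 173.9, 242.3]
eef_rot: [0.987, 0.159, -0.001, 0.0]
force: [-0.4, -0.9, 0.3]
finger_gap: 1.002
```

```bash
python3 - <<'E'
from h import *
p,d,m=snap('wrist','wrist1'); print(m['pose'].round(3)); print(env.get_state()['tool_pos'])
E
```

```text
[[ 9.50000e-01 -3.03000e-01 -8.20000e-02  5.84064e+02]
 [ 3.14000e-01  9.15000e-01  2.54000e-01  2.38348e+02]
 [-2.00000e-03 -2.67000e-01  9.64000e-01  3.69759e+02]
 [ 0.00000e+00  0.00000e+00  0.00000e+00  1.00000e+00]]
[605.87531168 173.04296932 242.31039049]
```

View pics/wrist1.png

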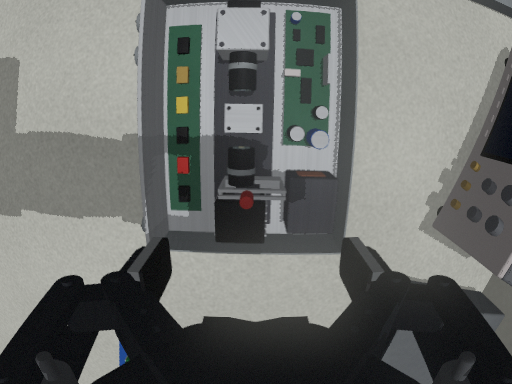

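The wrist view shows the seat at about (243,118), the barrel lens ends at rows ≈94 and 148, and the knob at (247,200). Zooming and measuring.

```bash
python3 - <<'E'
from h import *
b=cv2.imread('pics/wrist1.png')
cv2.imwrite('pics/z3.png',cv2.resize(b[40:240,195:295],(400,800)[::1],interpolation=cv2.INTER_CUBIC)[:600])
p,d,K,T=load('wrist1'); g=cv2.cvtColor(p,cv2.COLOR_RGB2GRAY)
h=cv2.cvtColor(p,cv2.COLOR_RGB2HSV).astype(int)
for r in [75,85,90,94,98,104,112,118,124,130,135,140,145,150,155,165]: print(r,g[r,212:275].tolist())
print('col',g[60:215,243].tolist())
E
```

```text
75 [173, 174, 110, 69, 68, 68, 70, 69, 70, 68, 68, 69, 67, 70, 69, 56, 50, 37, 35, 38, 38, 34, 38, 38, 38, 38, 43, 43, 46, 43, 47, 50, 48, 47, 43, 44, 43, 45, 41, 42, 43, 42, 41, 44, 57, 70, 72, 71, 72, 73, 73, 74, 74, 73, 74, 73, 73, 74, 73, 72, 73, 72, 137]
85 [175, 170, 103, 68, 69, 67, 67, 70, 68, 65, 67, 70, 68, 70, 68, 70, 66, 31, 33, 34, 36, 36, 38, 40, 40, 38, 43, 42, 47, 45, 44, 46, 45, 46, 43, 43, 42, 44, 42, 42, 40, 41, 40, 44, 62, 71, 70, 71, 73, 72, 72, 72, 71, 74, 72, 73, 72, 75, 72, 73, 75, 88, 137]
90 [174, 167, 128, 68, 65, 67, 68, 68, 67, 67, 66, 69, 67, 69, 70, 66, 65, 52, 41, 42, 42, 53, 66, 77, 80, 77, 75, 74, 74, 83, 83, 80, 74, 79, 69, 73, 72, 64, 65, 50, 44, 45, 52, 62, 69, 69, 72, 71, 73, 71, 73, 74, 73, 72, 72, 72, 74, 74, 72, 73, 74, 93, 152]
94 [173, 162, 115, 68, 65, 68, 67, 70, 65, 67, 68, 69, 68, 70, 69, 67, 67, 63, 50, 49, 52, 52, 53, 54, 53, 54, 53, 51, 53, 53, 53, 54, 52, 52, 56, 54, 55, 54, 54, 54, 62, 69, 70, 71, 71, 69, 72, 72, 72, 74, 72, 73, 72, 74, 72, 74, 72, 73, 73, 74, 74, 82, 147]
98 [174, 156, 103, 68, 67, 67, 68, 71, 69, 68, 67, 66, 66, 6
[... 3230 characters left out ...]
 69, 71, 70, 72, 73, 95, 145, 170, 170]
col [51, 52, 132, 136, 134, 132, 130, 128, 61, 48, 51, 48, 49, 48, 48, 50, 48, 48, 46, 48, 47, 46, 48, 48, 48, 46, 46, 46, 44, 75, 80, 53, 52, 53, 54, 56, 69, 67, 70, 69, 69, 70, 68, 73, 174, 176, 175, 172, 174, 173, 173, 172, 172, 170, 170, 173, 173, 173, 172, 172, 171, 171, 173, 174, 174, 175, 175, 174, 175, 175, 174, 174, 148, 67, 67, 67, 68, 63, 51, 50, 49, 51, 48, 52, 50, 50, 76, 92, 80, 53, 36, 37, 37, 36, 32, 38, 37, 34, 31, 34, 31, 33, 34, 32, 35, 32, 30, 33, 33, 37, 85, 88, 89, 87, 86, 74, 38, 28, 27, 32, 29, 33, 29, 31, 27, 29, 27, 38, 68, 89, 111, 76, 45, 41, 46, 46, 44, 52, 56, 59, 55, 56, 56, 54, 55, 52, 53, 54, 41, 30, 30, 33, 31, 34, 32]
```

View pics/z3.png

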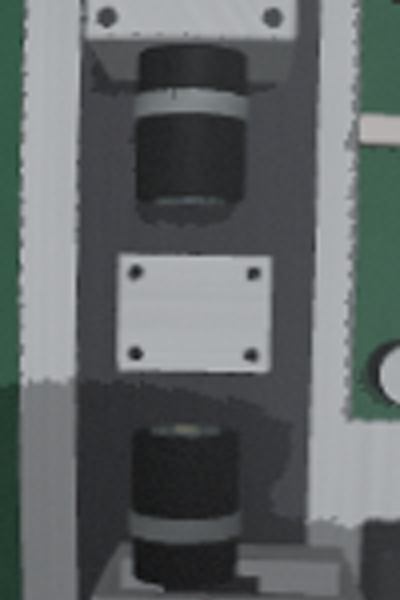

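```bash
cat > m1.py <<'E'
from h import *
p,d,K,T=load('wrist1')
f=lambda u,v,z:onz(u,v,z,K,T,True)
seat=[f(u,v,22) for u,v in [(224.2,103.6),(262.4,103.6),(262.4,132.2),(224.2,132.2)]]
c=np.mean(seat,0); print('seat c',c,'sizes',[np.linalg.norm(seat[i]-seat[(i+1)%4]) for i in range(4)])
e=seat[1]-seat[0]; print('yaw',np.degrees(np.arctan2(e[1],e[0])))
for r,a,b in [(85,228.6,255.8),(78,228.6,255.8),(155,227.5,254.2),(165,227.5,254.2)]:
    A=f(a,r,63);B=f(b,r,63);print('barrel',r,(A+B)[:2]/2,np.linalg.norm(A-B))
print('lens',f(242,88.7,76),f(242,148,76))
A=(f(228.6,80,62)+f(255.8,80,62))/2;B=(f(227.5,160,62)+f(254.2,160,62))/2
e=A-B;print('beam yaw',np.degrees(np.arctan2(e[1],e[0]))-90)
h=cv2.cvtColor(p,cv2.COLOR_RGB2HSV).astype(int)
m=(((h[...,0]<6)|(h[...,0]>174))&(h[...,1]>150)&(h[...,2]>60)); m[:180]=0;m[215:]=0;m[:,225:265]&=True;m[:,:225]=0;m[:,265:]=0
v,u=np.nonzero(m);print('knob px',u.min(),u.max(),v.min(),v.max(),u.mean(),v.mean())
for z in (103,114):print(f(u.mean(),v.mean(),z))
# case long walls via depth
vv,uu=np.mgrid[0:384,0:512]
D,o=ray(uu,vv,K,T,True)
fw=T[:3,:3]@np.array([0,0,-1.]); s=d/(D@fw); P=o+D*s[...,None]
mm=(P[...,2]>62)&(P[...,2]<72)&(uu<360)&(uu>130)&(vv<245)&(d>0)
R=cv2.minAreaRect(P[mm][:,:2].astype(np.float32)); print('case',R,mm.sum())
print('seat z',np.median(P[106:130,228:258,2]),'barrel top z',np.median(P[150:165,239:243,2]),np.median(P[76:86,240:244,2]))
a=np.radians(17);X=np.array([np.cos(a),np.sin(a)]);Y=np.array([-X[1],X[0]])
# x profile of high points
q=(P[:,:,:2]-c[:2]); px=q@X;py=q@Y
w=(abs(py)<100)&(P[...,2]>60)&(d>0)&(uu<360)&(uu>130)&(vv<240)
for s0 in (-1,1):
    ww=w&(px*s0>70); print('wall x',np.percentile(px[ww],[1,50,99]),'z',np.median(P[...,2][ww]))
np.savez('pics/P.npz',P=P)
E
python3 m1.py
```

```text
seat c [572.37768404 227.79411786  22.        ] sizes [np.float64(44.1689429520653), np.float64(33.49463382708609), np.float64(44.607796430660805), np.float64(33.613725619757204)]
yaw 17.821676254968505
barrel 85 [562.13239951 261.04890602] 27.646409440868148
barrel 78 [559.84559448 267.9931987 ] 27.63267965236018
barrel 155 [583.27686909 191.46818688] 27.845645228274815
barrel 165 [586.50797954 181.36795249] 28.032379536713258
lens [564.07543561 256.46547192  76.        ] [582.28000733 200.50040319  76.        ]
beam yaw 17.039966826096105
knob px 239 252 192 208 245.7398843930636 200.60115606936415
[600.82905556 157.93936479 103.        ]
[600.1377265  161.25506534 114.        ]
case ((580.8222045898438, 233.12294006347656), (221.94496154785156, 272.04547119140625), 17.16290283203125) 2600
seat z 20.87314763215099 barrel top z 74.3545660998036 74.76526192745206
wall x [-105.02895098 -100.54920332  -99.46429288] z 78.88520695382203
wall x [116.94959584 118.03159257 120.10191157] z 65.04770310282669
```

>>> {"name": "apply_moves", "arguments": {
  "rows": [
    {"claw": 0, "tx": -0.5, "ty": -1.35, "tz": -3, "turn": -0.02},
    {"claw": 0, "tx": 0, "ty": 0, "tz": -3, "turn": 0},
    {"claw": 0, "tx": 0, "ty": 0, "tz": -1, "turn": 0},
    {"claw": 0, "tx": 0, "ty": 0, "tz": 0, "turn": 0}
  ]
}}

```text
time: 2.58
tool_pos: [599.6, 155.7, 171.9]
eef_rot: [0.989, 0.147, -0.001, 0.0]
force: [-0.4, -0.6, 0.5]
finger_gap: 0.5
```

```bash
python3 - <<'E'
from h import *
p,d,m=snap('wrist','wrist2'); s=env.get_state(); print(s['tool_pos'],s['eef_rot'],s['finger_gap'])
K=m['camera_matrix'];T=m['pose']
h=cv2.cvtColor(p,cv2.COLOR_RGB2HSV).astype(int)
m=(((h[...,0]<6)|(h[...,0]>174))&(h[...,1]>150)&(h[...,2]>60)).astype(np.uint8)
n,l,st,ce=cv2.connectedComponentsWithStats(m)
for i in range(1,n):
    if st[i,4]>30: print(st[i],ce[i],onz(*ce[i],108,K,T,True))
E
```

```text
[599.85706395 155.84592055 172.42243654] [ 9.89204717e-01  1.46539064e-01 -3.58150066e-04  4.49318042e-04] 0.49997997750819007
[169 154  16  21 300] [176.37333333 163.87333333] [537.90110218 173.58485675 108.        ]
[251 197  19  24 291] [259.43642612 210.21305842] [600.44108677 158.78816075 108.        ]
```

View pics/wrist2.png

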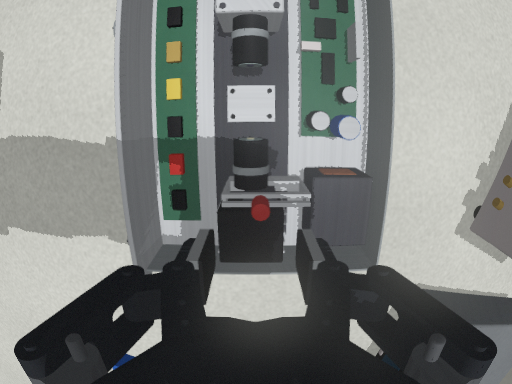

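>>> {"name": "apply_moves", "arguments": {
  "rows": [
    {"claw": 0, "tx": 0.05, "ty": 0.35, "tz": -2, "turn": 0},
    {"claw": 0, "tx": 0, "ty": 0, "tz": -2, "turn": 0},
    {"claw": 0, "tx": 0, "ty": 0, "tz": -1.6, "turn": 0},
    {"claw": 0, "tx": 0, "ty": 0, "tz": -0.2, "turn": 0}
  ]
}}

```text
time: 3.12
tool_pos: [601.0, 160.0, 112.7]
eef_rot: [0.989, 0.147, 0.001, 0.0]
force: [0.6, -0.1, 0.6]
finger_gap: 0.499
```

>>> {"name": "apply_moves", "arguments": {
  "rows": [
    {"claw": 0.72, "tx": 0, "ty": 0, "tz": 0, "turn": 0},
    {"claw": 0.72, "tx": 0, "ty": 0, "tz": 0, "turn": 0},
    {"claw": 0.72, "tx": 0, "ty": 0, "tz": 0, "turn": 0}
  ]
}}

```text
time: 3.5
tool_pos: [601.4, 160.2, 113.3]
eef_rot: [0.989, 0.147, 0.002, 0.0]
force: [1.3, -0.2, -6.3]
finger_gap: 0.142
```

```bash
python3 - <<'E'
from h import *
p,d,m=snap('wrist','wrist3'); s=env.get_state(); print(s['tool_pos'],s['finger_gap'],s['force'])
E
```

```text
[601.38827194 160.16653724 113.26058349] 0.14178122375721877 [ 1.64108928 -0.52396302 -4.44724859]
```

View pics/wrist3.png

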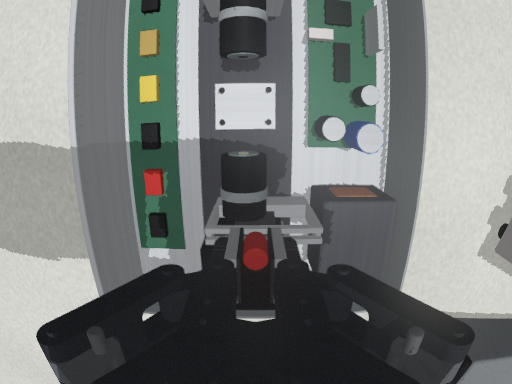

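>>> {"name": "apply_moves", "arguments": {
  "rows": [
    {"claw": 0.72, "tx": 0.57, "ty": 0.17, "tz": 0, "turn": 0},
    {"claw": 0.72, "tx": 0.57, "ty": 0.17, "tz": 0, "turn": 0},
    {"claw": 0.72, "tx": 0.57, "ty": 0.17, "tz": 0, "turn": 0},
    {"claw": 0.72, "tx": 0.38, "ty": 0.11, "tz": 0, "turn": 0}
  ]
}}

```text
time: 4.05
tool_pos: [619.3, 165.7, 112.9]
eef_rot: [0.989, 0.147, -0.005, 0.001]
force: [-31.9, -10.3, 19.3]
finger_gap: 0.141
```

```bash
python3 - <<'E'
from h import *
p,d,m=snap('wrist','wrist4'); s=env.get_state(); print(s['tool_pos'],s['finger_gap'],s['force'])
a=cv2.imread('pics/wrist3.png')[170:330,190:340];b=cv2.imread('pics/wrist4.png')[170:330,170:320]
cv2.imwrite('pics/z4.png',cv2.resize(np.hstack([a,b]),(800,427),interpolation=cv2.INTER_CUBIC))
E
```

```text
[618.98986748 165.64410156 112.90769019] 0.14644614526495667 [-26.03842964  -8.01004246  16.37194485]
```

View pics/z4.png

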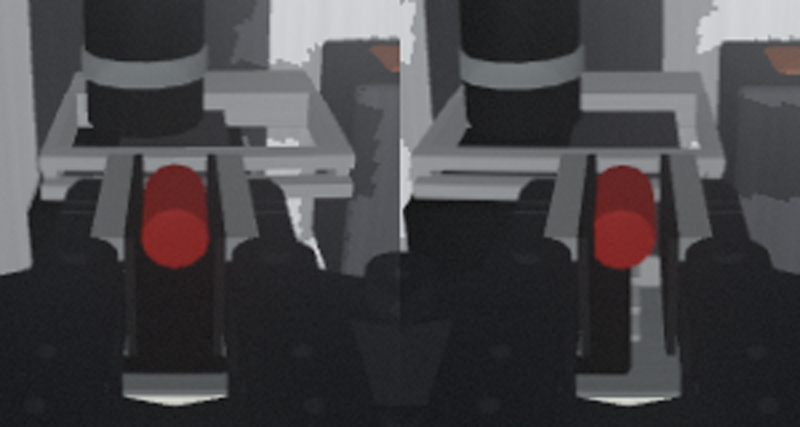

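```bash
python3 - <<'E'
from h import *
for f in ['wrist1','wrist2','wrist3','wrist4']:
    p,d,K,T=load(f)
    h=cv2.cvtColor(p,cv2.COLOR_RGB2HSV).astype(int)
    m=(((h[...,0]<6)|(h[...,0]>174))&(h[...,1]>150)&(h[...,2]>60)).astype(np.uint8); m[:,:215 if f!='wrist4' else 200]=0;m[:,290:]=0;m[:180]=0
    # top disc : brightest red
    v,u=np.nonzero(m); print(f,onz(u.mean(),v.mean(),106,K,T,True))
    m2=m&(h[...,2]>140); v,u=np.nonzero(m2); 
    if len(u): (c,r)=cv2.minEnclosingCircle(np.stack([u,v],1).astype(np.float32)); print('disc',c,r,onz(np.array(c[0]),np.array(c[1]),114,K,T,True))
E
```

```text
wrist1 [600.64051127 158.84364676 106.        ]
wrist2 [600.64558891 158.31175501 106.        ]
wrist3 [600.25330726 159.955893   106.        ]
wrist4 [617.21761923 165.37590329 106.        ]
```

```bash
python3 - <<'E'
from h import *
P=np.load('pics/P.npz')['P']
X=np.array([.956,.294]);Y=np.array([-.294,.956])
q=P[...,:2]-np.array([572.3,228]);px=q@X;py=q@Y
for a in range(-10,120,10):
    print(a,[ (round(float(np.percentile(P[...,2][w],95))) if (w:=(px>=a)&(px<a+10)&(py>=b)&(py<b+10)).sum()>3 else None) for b in range(-120,-40,10)])
E
```

```text
-10 [86, 86, 86, 86, 86, 85, 328, 330]
0 [86, 86, 86, 94, 114, 113, 321, 331]
10 [86, 85, 86, 86, 113, 106, 325, 325]
20 [86, 86, 86, 85, 86, 85, 322, 330]
30 [20, 20, 19, None, 86, 85, 327, 330]
40 [10, 10, 10, None, 86, 85, 328, 329]
50 [58, 58, 58, 58, 263, 307, 327, 313]
60 [58, 58, 58, 58, 300, 298, 330, 329]
70 [58, 58, 58, 58, 315, 316, 331, 332]
80 [58, 58, 58, 58, 58, 302, 297, 331]
90 [58, 58, 58, 58, 58, 58, 10, 11]
100 [58, 58, 58, 58, 58, 57, 10, 10]
110 [66, 66, 66, 66, 66, 66, 66, 66]
```

>>> {"name": "apply_moves", "arguments": {
  "rows": [
    {"claw": 0.72, "tx": 0.3, "ty": 0.09, "tz": 0.2, "turn": 0}
  ]
}}

```text
time: 4.22
tool_pos: [618.6, 165.5, 113.4]
eef_rot: [0.989, 0.147, -0.011, 0.002]
force: [-14.2, -5.0, -10.7]
finger_gap: 0.143
```

>>> {"name": "apply_moves", "arguments": {
  "rows": [
    {"claw": 0.45, "tx": 0, "ty": 0, "tz": 0, "turn": 0},
    {"claw": 0.45, "tx": 0, "ty": 0, "tz": 0, "turn": 0}
  ]
}}

```text
time: 4.47
tool_pos: [619.6, 165.7, 113.8]
eef_rot: [0.989, 0.147, -0.01, 0.002]
force: [-0.4, -1.0, -0.5]
finger_gap: 0.275
```

```bash
python3 - <<'E'
from h import *
p,d,m=snap('wrist','wrist5'); s=env.get_state(); print(s['tool_pos'],s['eef_rot'],s['finger_gap'],s['force'])
p,d,m=snap('scene','scene5')
a=cv2.imread('pics/wrist5.png')[150:330,150:350];b=cv2.imread('pics/scene5.png')[100:220,270:400]
cv2.imwrite('pics/z5.png',np.hstack([cv2.resize(a,(400,360)),cv2.resize(b,(390,360),interpolation=cv2.INTER_CUBIC)]))
E
```

```text
[619.71453113 165.72187547 113.9029167 ] [ 0.98911159  0.1468281  -0.00985629  0.00161774] 0.27390301525236505 [ 0.2614949 -0.0742402 -0.2670764]
```

View pics/z5.png

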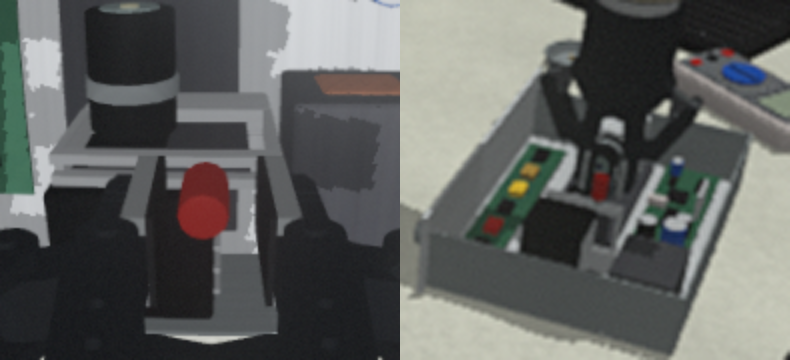

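>>> {"name": "apply_moves", "arguments": {
  "rows": [
    {"claw": 0.45, "tx": 0.5, "ty": 0.15, "tz": -0.1, "turn": 0},
    {"claw": 0.45, "tx": 0.3, "ty": 0.09, "tz": 0, "turn": 0}
  ]
}}

```text
time: 4.82
tool_pos: [624.6, 167.2, 113.1]
eef_rot: [0.989, 0.147, -0.015, 0.002]
force: [-25.4, -8.2, 16.7]
finger_gap: 0.273
```

>>> {"name": "apply_moves", "arguments": {
  "rows": [
    {"claw": 0.45, "tx": 0.3, "ty": 0.09, "tz": 0, "turn": 0}
  ]
}}

```text
time: 4.95
tool_pos: [624.4, 167.2, 113.0]
eef_rot: [0.989, 0.147, -0.02, 0.003]
force: [-22.4, -8.3, 14.6]
finger_gap: 0.273
```

>>> {"name": "apply_moves", "arguments": {
  "rows": [
    {"claw": 0.45, "tx": 0.4, "ty": 0.12, "tz": 0, "turn": 0}
  ]
}}

```text
time: 5.08
tool_pos: [624.8, 167.3, 112.8]
eef_rot: [0.989, 0.147, -0.026, 0.004]
force: [-27.4, -8.7, 16.7]
finger_gap: 0.279
```

>>> {"name": "apply_moves", "arguments": {
  "rows": [
    {"claw": 0.45, "tx": -0.5, "ty": -0.15, "tz": 0, "turn": 0},
    {"claw": 0.45, "tx": 0, "ty": 0, "tz": 3, "turn": 0},
    {"claw": 0.45, "tx": 0, "ty": 0, "tz": 3, "turn": 0},
    {"claw": 0.0, "tx": 0, "ty": 0, "tz": 0, "turn": 0}
  ]
}}

```text
time: 5.58
tool_pos: [620.4, 166.0, 174.5]
eef_rot: [0.989, 0.147, -0.026, 0.004]
force: [0.0, 0.7, 0.6]
finger_gap: 0.474
```

```bash
python3 - <<'E'
from h import *
p,d,m=snap('wrist','wrist6'); s=env.get_state(); print(s['tool_pos'],s['eef_rot'],s['qpos'],s['force'])
K,T=m['camera_matrix'],m['pose']
h=cv2.cvtColor(p,cv2.COLOR_RGB2HSV).astype(int)
m=(((h[...,0]<6)|(h[...,0]>174))&(h[...,1]>150)&(h[...,2]>60)).astype(np.uint8)
n,l,st,ce=cv2.connectedComponentsWithStats(m)
for i in range(1,n):
    if st[i,4]>30: print(st[i],ce[i],onz(*ce[i],107,K,T,True))
a=cv2.imread('pics/wrist2.png')[130:280,190:380];b=cv2.imread('pics/wrist6.png')[130:280,170:360]
cv2.imwrite('pics/z6.png',cv2.resize(np.vstack([a,b]),(380*2,600),interpolation=cv2.INTER_CUBIC))
E
```

```text
[619.73999205 165.84887214 173.02876559] [ 0.98873386  0.14720416 -0.02688242  0.00369223] [ 0.19092179  0.61425455  1.42332756 -0.00552147  1.15805645 -0.10231844] [-0.04747492 -0.43200926 -0.36275203]
[157 157  15  20 280] [164.1        166.48571429] [545.64569107 176.82000032 107.        ]
[247 204  18  21 243] [255.35390947 215.02880658] [616.76309648 162.72155551 107.        ]
```

View pics/z6.png

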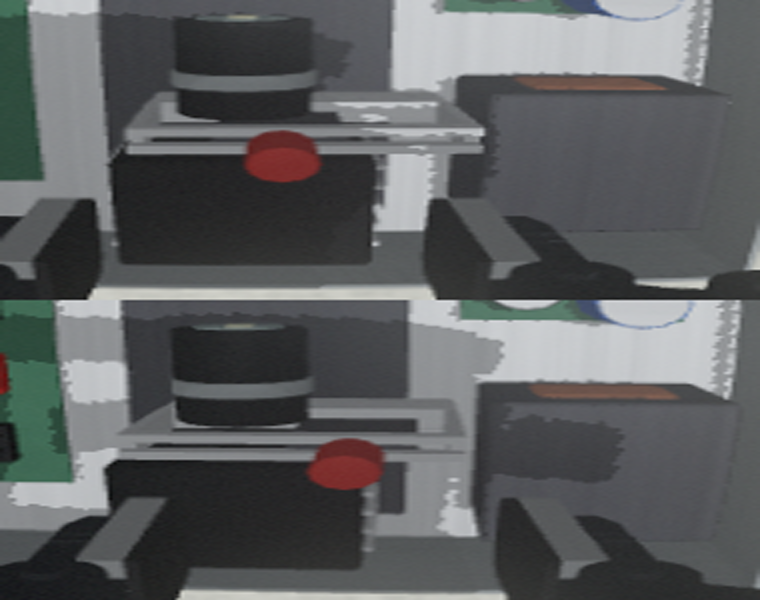

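>>> {"name": "apply_moves", "arguments": {
  "rows": [
    {"claw": 0.3, "tx": -0.1, "ty": 0, "tz": -2, "turn": 0},
    {"claw": 0.3, "tx": 0, "ty": 0, "tz": -2, "turn": 0},
    {"claw": 0.3, "tx": 0, "ty": 0, "tz": -1.7, "turn": 0},
    {"claw": 0.3, "tx": 0, "ty": 0, "tz": -0.2, "turn": 0},
    {"claw": 0.45, "tx": -0.6, "ty": -0.18, "tz": 0, "turn": 0},
    {"claw": 0.45, "tx": -0.6, "ty": -0.18, "tz": 0, "turn": 0},
    {"claw": 0.45, "tx": -0.6, "ty": -0.18, "tz": 0, "turn": 0}
  ]
}}

```text
time: 6.5
tool_pos: [599.8, 160.2, 109.5]
eef_rot: [0.989, 0.147, -0.027, 0.004]
force: [1.2, 1.1, -2.0]
finger_gap: 0.277
```

>>> {"name": "apply_moves", "arguments": {
  "rows": [
    {"claw": 0.45, "tx": -0.5, "ty": -0.15, "tz": 0.2, "turn": 0}
  ]
}}

```text
time: 6.62
tool_pos: [594.4, 158.6, 111.8]
eef_rot: [0.989, 0.147, -0.027, 0.004]
force: [2.5, 0.8, -1.5]
finger_gap: 0.276
```

>>> {"name": "apply_moves", "arguments": {
  "rows": [
    {"claw": 0.45, "tx": -0.4, "ty": -0.12, "tz": 0, "turn": 0}
  ]
}}

```text
time: 6.75
tool_pos: [590.2, 157.4, 112.4]
eef_rot: [0.989, 0.147, -0.026, 0.004]
force: [2.2, -1.0, -0.9]
finger_gap: 0.272
```

>>> {"name": "apply_moves", "arguments": {
  "rows": [
    {"claw": 0.45, "tx": -0.4, "ty": -0.12, "tz": 0, "turn": 0}
  ]
}}

```text
time: 6.88
tool_pos: [588.3, 156.7, 112.8]
eef_rot: [0.989, 0.147, -0.023, 0.003]
force: [23.2, 8.2, -18.2]
finger_gap: 0.273
```

>>> {"name": "apply_moves", "arguments": {
  "rows": [
    {"claw": 0.45, "tx": -0.4, "ty": -0.12, "tz": 0, "turn": 0},
    {"claw": 0.45, "tx": -0.4, "ty": -0.12, "tz": 0, "turn": 0}
  ]
}}

```text
time: 7.12
tool_pos: [587.9, 156.4, 113.8]
eef_rot: [0.989, 0.147, -0.012, 0.002]
force: [27.0, 9.6, -21.7]
finger_gap: 0.274
```

>>> {"name": "apply_moves", "arguments": {
  "rows": [
    {"claw": 0.45, "tx": -0.4, "ty": -0.12, "tz": 0, "turn": 0}
  ]
}}

```text
time: 7.25
tool_pos: [587.9, 156.3, 114.2]
eef_rot: [0.989, 0.147, -0.006, 0.001]
force: [25.1, 8.9, -20.6]
finger_gap: 0.275
```

>>> {"name": "apply_moves", "arguments": {
  "rows": [
    {"claw": 0.45, "tx": -0.4, "ty": -0.12, "tz": 0, "turn": 0},
    {"claw": 0.45, "tx": -0.4, "ty": -0.12, "tz": 0, "turn": 0}
  ]
}}

```text
time: 7.5
tool_pos: [587.8, 156.1, 115.1]
eef_rot: [0.989, 0.147, 0.006, 0.0]
force: [25.3, 8.9, -20.5]
finger_gap: 0.276
```

>>> {"name": "apply_moves", "arguments": {
  "rows": [
    {"claw": 0.45, "tx": 0.6, "ty": 0.18, "tz": -0.3, "turn": 0},
    {"claw": 0.45, "tx": 0.6, "ty": 0.18, "tz": 0, "turn": 0},
    {"claw": 0.45, "tx": 0.6, "ty": 0.18, "tz": 0, "turn": 0},
    {"claw": 0.45, "tx": 0.6, "ty": 0.18, "tz": 0, "turn": 0},
    {"claw": 0.45, "tx": 0.6, "ty": 0.18, "tz": 0, "turn": 0}
  ]
}}

```text
time: 8.12
tool_pos: [618.1, 165.3, 112.3]
eef_rot: [0.989, 0.147, 0.004, 0.0]
force: [-2.2, -0.5, 1.1]
finger_gap: 0.277
```

>>> {"name": "apply_moves", "arguments": {
  "rows": [
    {"claw": 0.45, "tx": 0.4, "ty": 0.12, "tz": 0, "turn": 0}
  ]
}}

```text
time: 8.25
tool_pos: [622.5, 166.6, 112.2]
eef_rot: [0.989, 0.147, 0.004, 0.0]
force: [-1.5, -0.8, 1.0]
finger_gap: 0.273
```

>>> {"name": "apply_moves", "arguments": {
  "rows": [
    {"claw": 0.45, "tx": 0.3, "ty": 0.09, "tz": 0, "turn": 0}
  ]
}}

```text
time: 8.38
tool_pos: [623.9, 167.1, 112.0]
eef_rot: [0.989, 0.147, 0.002, 0.001]
force: [-20.0, -6.1, 14.1]
finger_gap: 0.277
```

>>> {"name": "apply_moves", "arguments": {
  "rows": [
    {"claw": 0.45, "tx": -0.5, "ty": -0.15, "tz": 0, "turn": 0},
    {"claw": 0.3, "tx": 0, "ty": 0, "tz": 4, "turn": 0},
    {"claw": -0.3, "tx": 0, "ty": 0, "tz": 5, "turn": 0},
    {"claw": -0.3, "tx": 0, "ty": 0, "tz": 2, "turn": 0},
    {"claw": -0.3, "tx": 0, "ty": 0, "tz": 0, "turn": 0}
  ]
}}

```text
time: 9.0
tool_pos: [618.9, 165.5, 224.7]
eef_rot: [0.989, 0.147, 0.002, 0.001]
force: [0.7, -0.3, -0.6]
finger_gap: 0.65
```

```bash
python3 - <<'E'
from h import *
p,d,m=snap('wrist','wrist7'); s=env.get_state(); print(s['tool_pos'],s['eef_rot'])
cv2.imwrite('pics/z7.png',cv2.resize(cv2.imread('pics/wrist7.png')[60:260,180:300],(480,800),interpolation=cv2.INTER_CUBIC)[:600])
g=cv2.cvtColor(p,cv2.COLOR_RGB2GRAY)
for r in [84,90,110,116,122,128,150,158,166]:print(r,g[r,200:280].tolist())
for c in [225,235,245]:print(c,g[80:175,c].tolist())
E
```

```text
[618.56384958 165.40682101 223.69698758] [9.89180603e-01 1.46692976e-01 1.60521160e-03 5.72785701e-04]
84 [122, 72, 70, 71, 71, 72, 71, 72, 70, 71, 70, 72, 72, 72, 71, 70, 66, 53, 57, 53, 53, 65, 66, 63, 61, 54, 54, 54, 54, 63, 62, 54, 56, 55, 61, 68, 68, 64, 65, 77, 74, 74, 74, 74, 77, 76, 76, 74, 76, 78, 77, 77, 79, 76, 78, 79, 79, 80, 80, 79, 77, 81, 77, 170, 183, 183, 184, 183, 185, 185, 186, 188, 181, 128, 108, 94, 93, 94, 93, 96]
90 [141, 70, 70, 72, 71, 73, 71, 73, 71, 69, 71, 72, 72, 72, 71, 69, 69, 72, 71, 71, 73, 74, 73, 73, 73, 73, 73, 72, 74, 74, 73, 72, 75, 73, 73, 74, 77, 74, 74, 75, 75, 75, 74, 76, 76, 77, 79, 76, 78, 77, 78, 79, 78, 78, 78, 80, 78, 78, 80, 80, 82, 81, 78, 168, 184, 184, 184, 183, 185, 186, 186, 188, 183, 127, 94, 96, 94, 96, 95, 95]
110 [171, 74, 71, 70, 70, 71, 74, 73, 69, 71, 73, 99, 178, 182, 181, 181, 182, 182, 182, 182, 182, 182, 181, 183, 183, 183, 182, 183, 182, 182, 182, 183, 184, 184, 183, 183, 183, 184, 183, 183, 183, 183, 183, 183, 184, 184, 183, 182, 184, 184, 178, 145, 81, 80, 81, 80, 82, 81, 82, 81, 83, 81, 79, 160, 185, 185, 186, 185, 1
[... 2724 characters left out ...]
5, 183, 183, 183, 183, 185, 186, 186, 187, 186, 186, 187, 188, 187, 186, 187, 155, 75, 75, 74, 76, 75, 74, 75, 75, 76, 77, 75, 74, 75, 76, 86, 40, 39, 38, 36, 38, 39, 38, 40, 41, 35, 38, 38, 39, 36, 38, 35, 35, 38, 35, 38, 37, 37, 83, 95, 95, 94, 93, 93, 58, 36, 34, 34, 33, 36, 35, 33]
245 [75, 75, 76, 75, 76, 76, 76, 75, 76, 75, 77, 75, 89, 183, 187, 177, 85, 59, 94, 165, 183, 184, 183, 181, 183, 184, 185, 184, 183, 184, 184, 183, 185, 186, 186, 186, 182, 141, 79, 116, 165, 186, 174, 127, 77, 76, 76, 77, 76, 76, 77, 75, 76, 76, 75, 76, 75, 75, 74, 69, 58, 59, 60, 59, 58, 58, 59, 58, 58, 56, 58, 55, 57, 54, 56, 58, 54, 56, 56, 56, 55, 55, 55, 54, 55, 54, 55, 52, 56, 88, 93, 95, 95, 122, 126]
```

View pics/wrist7.png

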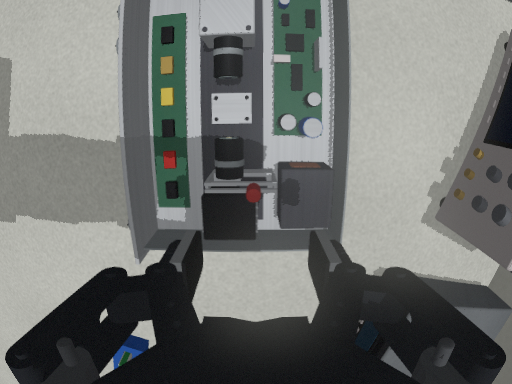

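```bash
python3 - <<'E'
from h import *
p,d,K,T=load('wrist7'); f=lambda u,v,z:onz(u,v,z,K,T,True)
g=cv2.cvtColor(p,cv2.COLOR_RGB2GRAY)
for r in (60,66,72):print(r,g[r,208:250].tolist())
seat=[f(u,v,22) for u,v in [(211.6,92.6),(251.6,92.6),(251.6,123.5),(211.6,123.5)]]
print(np.mean(seat,0),[np.linalg.norm(seat[i]-seat[(i+1)%4]) for i in range(4)])
e=seat[1]-seat[0];e2=seat[2]-seat[3];print([np.degrees(np.arctan2(q[1],q[0])) for q in (e,e2)])
for r in (150,158):
    A=f(214.7,r,63);B=f(242.9,r,63);print((A+B)/2,np.linalg.norm(A-B))
E
```

```text
60 [72, 74, 73, 72, 73, 60, 26, 31, 30, 34, 33, 36, 33, 36, 37, 41, 42, 45, 46, 46, 49, 47, 45, 44, 43, 43, 42, 41, 41, 41, 41, 40, 38, 40, 57, 74, 75, 76, 76, 76, 77, 77]
66 [73, 72, 71, 72, 72, 64, 29, 32, 31, 33, 34, 30, 35, 38, 35, 41, 42, 45, 45, 46, 49, 46, 46, 45, 43, 41, 40, 40, 41, 39, 39, 40, 40, 39, 55, 71, 76, 76, 75, 75, 75, 77]
72 [72, 71, 72, 72, 71, 59, 35, 27, 32, 35, 37, 31, 36, 38, 37, 42, 41, 42, 44, 44, 47, 50, 46, 45, 43, 43, 43, 41, 41, 40, 38, 40, 41, 39, 58, 72, 75, 76, 76, 76, 77, 76]
[572.65621339 227.58809196  22.        ] [np.float64(43.969823926979046), np.float64(34.33944548118855), np.float64(44.3456989100474), np.float64(34.55765772714299)]
[np.float64(15.906313757295601), np.float64(16.19359561657518)]
[584.71847518 187.6711855   63.        ] 27.761103603930867
[586.90857027 180.01788782  63.        ] 27.901019839378172
```

>>> {"name": "apply_moves", "arguments": {
  "rows": [
    {"claw": -0.3, "tx": -1.2, "ty": -5.1, "tz": 0, "turn": -0.03},
    {"claw": -0.3, "tx": -1.2, "ty": -5.1, "tz": 0, "turn": -0.03},
    {"claw": -0.3, "tx": -1.2, "ty": -5.1, "tz": 0, "turn": -0.03},
    {"claw": -0.3, "tx": -1.2, "ty": -5.1, "tz": -0.5, "turn": -0.03},
    {"claw": -0.3, "tx": -1.2, "ty": -5.1, "tz": -1, "turn": -0.03},
    {"claw": -0.3, "tx": -1.2, "ty": -5.1, "tz": -1, "turn": -0.03},
    {"claw": -0.3, "tx": -1.2, "ty": -5.1, "tz": -1, "turn": -0.03},
    {"claw": -0.3, "tx": -1.2, "ty": -5.1, "tz": -1, "turn": -0.03}
  ]
}}

```text
time: 10.05
tool_pos: [515.6, -250.8, 166.0]
eef_rot: [1.0, 0.026, -0.003, -0.001]
force: [0.3, 0.9, 1.6]
finger_gap: 0.651
```

>>> {"name": "apply_moves", "arguments": {
  "rows": [
    {"claw": -0.3, "tx": -0.5, "ty": -4.0, "tz": 0.5, "turn": -0.004},
    {"claw": -0.3, "tx": 0, "ty": -0.3, "tz": 0, "turn": 0},
    {"claw": -0.3, "tx": 0, "ty": 0, "tz": 0, "turn": 0}
  ]
}}

```text
time: 10.42
tool_pos: [507.5, -296.6, 165.7]
eef_rot: [1.0, 0.022, -0.006, -0.003]
force: [0.9, -1.1, -0.6]
finger_gap: 0.653
```

```bash
python3 - <<'E'
from h import *
p,d,m=snap('wrist','wrist8'); s=env.get_state(); print(s['tool_pos'],s['eef_rot'])
K,T=m['camera_matrix'],m['pose']
h=cv2.cvtColor(p,cv2.COLOR_RGB2HSV).astype(int)
m=((h[...,0]>3)&(h[...,0]<18)&(h[...,1]>140)&(h[...,2]>60)).astype(np.uint8)
n,l,st,ce=cv2.connectedComponentsWithStats(m)
for i in range(1,n):
    if st[i,4]>20: print(st[i],ce[i],[onz(*ce[i],z,K,T,True).round(1) for z in (45,60,66)])
E
```

```text
[ 507.5802032  -296.37335594  165.87803458] [ 0.99973351  0.02200702 -0.00622205 -0.00314354]
[256 189  11  15 152] [260.85526316 196.30921053] [array([ 509.8, -299.9,   45. ]), array([ 509.5, -295.6,   60. ]), array([ 509.4, -293.9,   66. ])]
[451 203  50  24 860] [476.27790698 215.03023256] [array([ 746.3, -310.6,   45. ]), array([ 731.8, -305.7,   60. ]), array([ 725.9, -303.8,   66. ])]
```

View pics/wrist8.png

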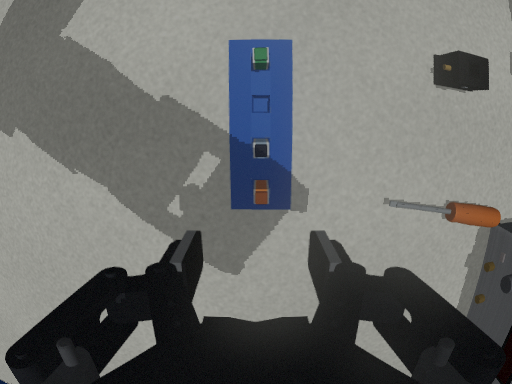

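>>> {"name": "apply_moves", "arguments": {
  "rows": [
    {"claw": -0.2, "tx": 0.2, "ty": 0, "tz": -3, "turn": 0.004},
    {"claw": -0.2, "tx": 0, "ty": 0, "tz": -3, "turn": 0},
    {"claw": -0.2, "tx": 0, "ty": 0, "tz": -2.5, "turn": 0},
    {"claw": -0.2, "tx": 0, "ty": 0, "tz": 0, "turn": 0}
  ]
}}

```text
time: 10.98
tool_pos: [510.8, -291.1, 78.3]
eef_rot: [1.0, 0.027, -0.006, -0.003]
force: [0.7, 0.1, -0.1]
finger_gap: 0.601
```

>>> {"name": "apply_moves", "arguments": {
  "rows": [
    {"claw": -0.2, "tx": -0.1, "ty": -0.5, "tz": -1.5, "turn": -0.006},
    {"claw": -0.2, "tx": 0, "ty": 0, "tz": -1.0, "turn": 0},
    {"claw": -0.2, "tx": 0, "ty": 0, "tz": 0, "turn": 0}
  ]
}}

```text
time: 11.35
tool_pos: [510.9, -295.9, 53.5]
eef_rot: [1.0, 0.025, -0.005, -0.003]
force: [1.1, -0.2, 0.2]
finger_gap: 0.599
```

```bash
python3 - <<'E'
from h import *
p,d,m=snap('wrist','wrist9'); s=env.get_state(); print(s['tool_pos'],s['eef_rot'])
cv2.imwrite('pics/z9.png',cv2.resize(cv2.imread('pics/wrist9.png')[120:330,130:390],(780,590)))
E
```

```text
[ 511.07363651 -296.0736584    53.95557516] [ 0.99968314  0.02454809 -0.00498473 -0.00248218]
```

View pics/z9.png

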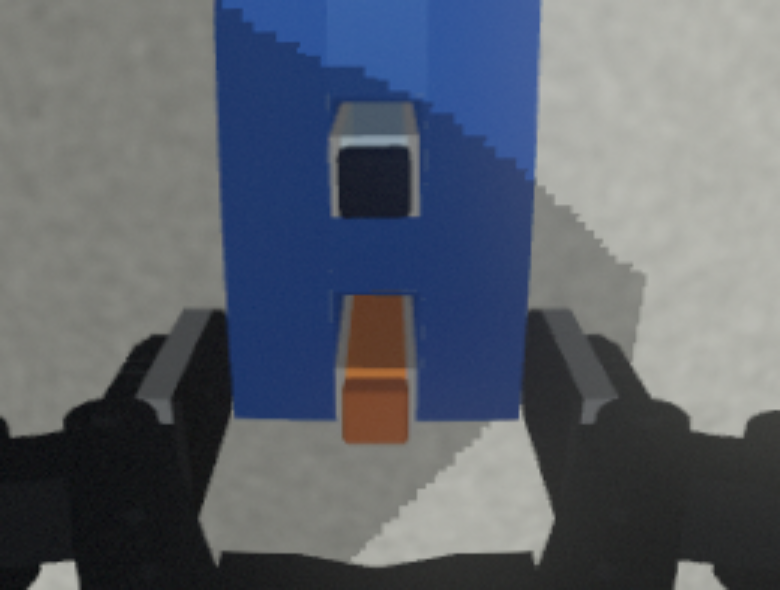

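>>> {"name": "apply_moves", "arguments": {
  "rows": [
    {"claw": 0.3, "tx": -0.1, "ty": 0, "tz": -0.4, "turn": 0},
    {"claw": 0.55, "tx": 0, "ty": 0, "tz": 0, "turn": 0},
    {"claw": 0.55, "tx": 0, "ty": 0, "tz": 0, "turn": 0}
  ]
}}

```text
time: 11.78
tool_pos: [510.4, -296.4, 50.7]
eef_rot: [1.0, 0.024, -0.004, -0.002]
force: [-0.1, 0.6, -0.7]
finger_gap: 0.226
```

```bash
python3 - <<'E'
from h import *
p,d,m=snap('wrist','wrist10'); s=env.get_state(); print(s['tool_pos'],s['eef_rot'],s['finger_gap'],s['force'])
cv2.imwrite('pics/z10.png',cv2.resize(cv2.imread('pics/wrist10.png')[120:330,130:390],(780,590)))
E
```

```text
[ 510.41221523 -296.3952721    50.67154299] [ 0.9996883   0.0245023  -0.00433513 -0.00203667] 0.2284597169149692 [0.98972807 0.33876389 0.33085571]
```

View pics/z10.png

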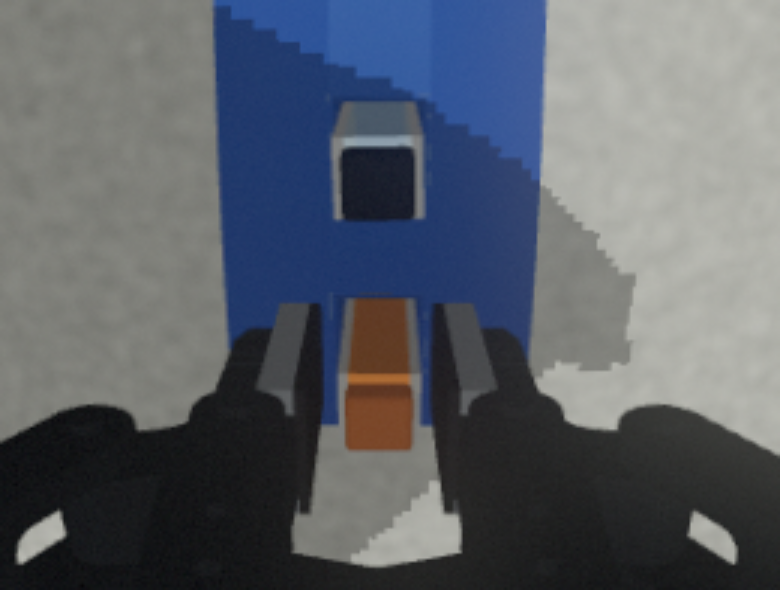

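The pads sit either side of the frosted faces, and the cell (≈x 380) is centred between them. Closing.

>>> {"name": "apply_moves", "arguments": {
  "rows": [
    {"claw": 1, "tx": 0, "ty": 0, "tz": 0, "turn": 0},
    {"claw": 1, "tx": 0, "ty": 0, "tz": 0, "turn": 0},
    {"claw": 1, "tx": 0, "ty": 0, "tz": 0, "turn": 0},
    {"claw": 1, "tx": 0, "ty": 0, "tz": 0, "turn": 0}
  ]
}}

```text
time: 12.32
tool_pos: [510.5, -296.5, 50.9]
eef_rot: [1.0, 0.024, -0.004, -0.002]
force: [0.7, -0.8, -0.6]
finger_gap: 0.132
```

```bash
python3 - <<'E'
from h import *
p,d,m=snap('wrist','wrist11'); s=env.get_state(); print(s['tool_pos'],s['eef_rot'],s['finger_gap'],s['force'])
cv2.imwrite('pics/z11.png',cv2.resize(cv2.imread('pics/wrist11.png')[120:330,130:390],(780,590)))
E
```

```text
[ 510.44872011 -296.4346511    50.84416565] [ 0.99969007  0.02444868 -0.00425664 -0.00197841] 0.1299129318763398 [ 0.00725205 -0.07862911 -0.6136761 ]
```

View pics/z11.png

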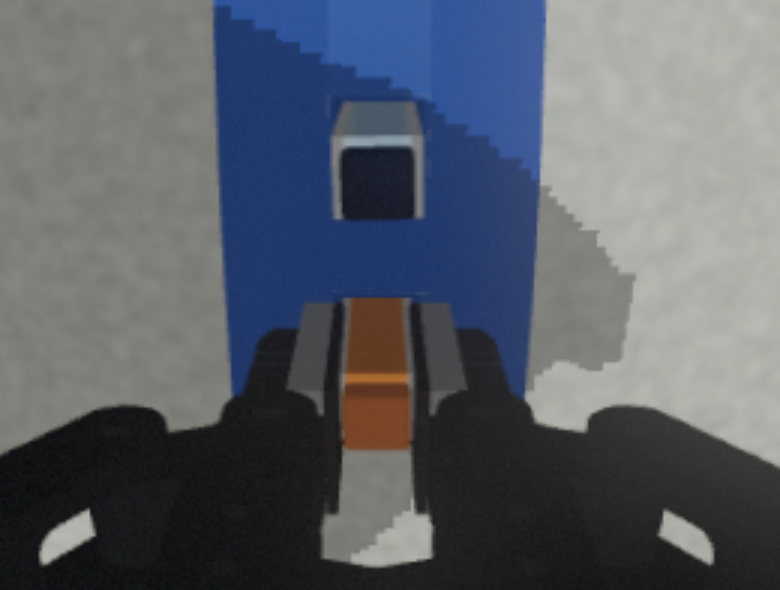

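>>> {"name": "apply_moves", "arguments": {
  "rows": [
    {"claw": 1, "tx": 0, "ty": 0, "tz": 1, "turn": 0},
    {"claw": 1, "tx": 0, "ty": 0, "tz": 1.5, "turn": 0},
    {"claw": 1, "tx": 0, "ty": 0, "tz": 3, "turn": 0},
    {"claw": 1, "tx": 0, "ty": 0, "tz": 4, "turn": 0},
    {"claw": 1, "tx": 0, "ty": 0, "tz": 5, "turn": 0},
    {"claw": 1, "tx": 0, "ty": 0, "tz": 2, "turn": 0},
    {"claw": 1, "tx": 0, "ty": 0, "tz": 0, "turn": 0}
  ]
}}

```text
time: 13.25
tool_pos: [510.0, -296.2, 227.4]
eef_rot: [1.0, 0.025, -0.003, -0.001]
force: [0.3, -0.3, -0.6]
finger_gap: 0.13
```

```bash
python3 - <<'E'
from h import *
p,d,m=snap('wrist','wrist12'); s=env.get_state(); print(s['tool_pos'],s['eef_rot'],s['finger_gap'],s['force'])
snap('scene','scene12')
a=cv2.resize(cv2.imread('pics/wrist12.png')[60:330,130:390],(400,415));b=cv2.resize(cv2.imread('pics/scene12.png')[170:290,130:246],(400,415),interpolation=cv2.INTER_CUBIC)
cv2.imwrite('pics/z12.png',np.hstack([a,b]))
E
```

```text
[ 509.75862077 -296.03646903  226.45769436] [ 0.99969363  0.02452652 -0.00316456 -0.00103963] 0.13190560438739224 [ 0.47793828  0.22855763 -0.000988  ]
```

View pics/z12.png

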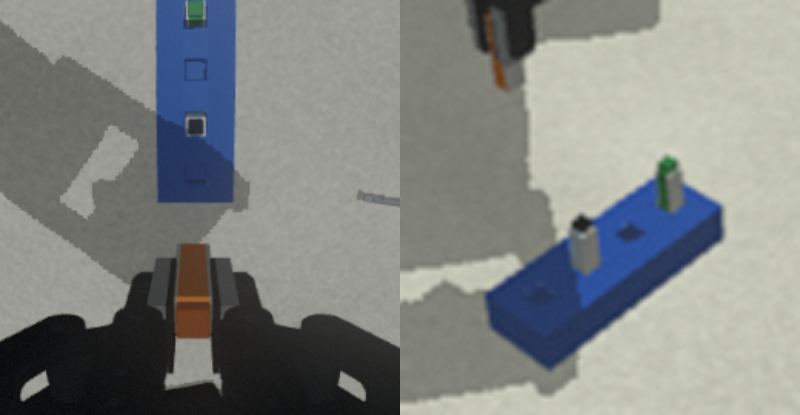

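>>> {"name": "apply_moves", "arguments": {
  "rows": [
    {"claw": 1, "tx": 0.5, "ty": 3, "tz": 0, "turn": 0.02},
    {"claw": 1, "tx": 0.6, "ty": 5, "tz": 0, "turn": 0.03},
    {"claw": 1, "tx": 0.6, "ty": 5, "tz": 0, "turn": 0.03},
    {"claw": 1, "tx": 0.6, "ty": 5, "tz": 0, "turn": 0.03},
    {"claw": 1, "tx": 0.6, "ty": 5, "tz": 0, "turn": 0.03},
    {"claw": 1, "tx": 0.6, "ty": 5, "tz": 0, "turn": 0.03},
    {"claw": 1, "tx": 0.6, "ty": 5, "tz": 0, "turn": 0.03},
    {"claw": 1, "tx": 0.6, "ty": 5, "tz": 0, "turn": 0.02}
  ]
}}

```text
time: 14.35
tool_pos: [551.6, 93.8, 214.3]
eef_rot: [0.991, 0.135, -0.012, -0.003]
force: [0.1, -0.8, -0.5]
finger_gap: 0.132
```

>>> {"name": "apply_moves", "arguments": {
  "rows": [
    {"claw": 1, "tx": 0.7, "ty": 4.5, "tz": 0.2, "turn": 0.01},
    {"claw": 1, "tx": 0.7, "ty": 4, "tz": 0.2, "turn": 0.01},
    {"claw": 1, "tx": 0.4, "ty": 2.5, "tz": 0, "turn": 0},
    {"claw": 1, "tx": 0.1, "ty": 1, "tz": 0, "turn": 0},
    {"claw": 1, "tx": 0, "ty": 0, "tz": 0, "turn": 0}
  ]
}}

```text
time: 14.98
tool_pos: [567.8, 219.9, 211.4]
eef_rot: [0.989, 0.147, -0.018, -0.003]
force: [0.0, -1.1, -0.4]
finger_gap: 0.127
```

```bash
python3 - <<'E'
from h import *
from scipy.spatial.transform import Rotation as R
s=env.get_state(); print(s['tool_pos'],s['eef_rot'],s['finger_gap'],R.from_quat(s['eef_rot']).as_matrix().round(4))
p,d,m=snap('wrist','wrist13')
E
```

```text
[567.80591978 219.86271571 211.36403891] [ 0.98895902  0.14704905 -0.01816378 -0.00258906] 0.1265525097784999 [[ 9.561e-01  2.908e-01 -3.670e-02]
 [ 2.909e-01 -9.567e-01 -2.000e-04]
 [-3.520e-02 -1.050e-02 -9.993e-01]]
```

View pics/wrist13.png

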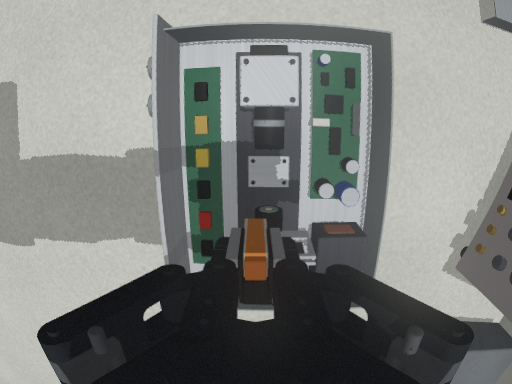

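>>> {"name": "apply_moves", "arguments": {
  "rows": [
    {"claw": 1, "tx": 0.5, "ty": 0.8, "tz": -1, "turn": 0},
    {"claw": 1, "tx": 0, "ty": 0, "tz": -2.5, "turn": 0},
    {"claw": 1, "tx": 0, "ty": 0, "tz": -2.5, "turn": 0},
    {"claw": 1, "tx": 0, "ty": 0, "tz": -1, "turn": 0},
    {"claw": 1, "tx": 0, "ty": 0, "tz": 0, "turn": 0}
  ]
}}

```text
time: 15.65
tool_pos: [573.9, 225.1, 137.9]
eef_rot: [0.989, 0.145, -0.018, -0.002]
force: [-0.6, 0.3, -0.2]
finger_gap: 0.132
```

```bash
python3 - <<'E'
from h import *
from scipy.spatial.transform import Rotation as R
s=env.get_state(); print(s['tool_pos'],s['eef_rot'],s['finger_gap'],R.from_quat(s['eef_rot']).as_matrix()[:,2].round(4))
p,d,m=snap('wrist','wrist14'); snap('top','top14')
a=cv2.resize(cv2.imread('pics/wrist14.png')[60:330,130:390],(400,415));b=cv2.resize(cv2.imread('pics/top14.png')[100:240,60:215],(400,415),interpolation=cv2.INTER_CUBIC)
cv2.imwrite('pics/z14.png',np.hstack([a,b]))
E
```

```text
[573.89138629 225.06596933 137.94024216] [ 0.98930668  0.14467709 -0.01829606 -0.00246537] 0.13199142310723277 [-3.690e-02 -4.000e-04 -9.993e-01]
```

View pics/z14.png

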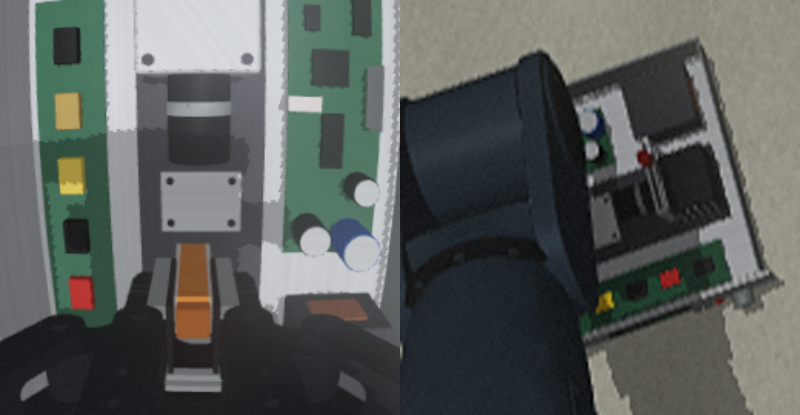

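```bash
python3 - <<'E'
from h import *
p,d,K,T=load('wrist14'); f=lambda u,v,z:onz(u,v,z,K,T,True)
g=cv2.cvtColor(p,cv2.COLOR_RGB2GRAY)
m=np.zeros_like(g);m[150:225,220:300]=(g[150:225,220:300]>125)
n,l,st,ce=cv2.connectedComponentsWithStats(m)
for i in range(1,n):
    if st[i,4]>300:
        v,u=np.nonzero(l==i);W=f(u,v,22)[:,:2].astype(np.float32);R=cv2.minAreaRect(W);print('seat',st[i],R)
for r in (134,140,155,160):
    x=g[r,225:295].astype(int); i=np.nonzero(x<55)[0]+225; j=i[(i>235)&(i<285)]
    print(r,j.min(),j.max(),(f(j.min()-.5,r,63)+f(j.max()+.5,r,63))/2,np.linalg.norm(f(j.min()-.5,r,63)-f(j.max()+.5,r,63)))
pt,dt,K,T=load('top14');h=cv2.cvtColor(pt,cv2.COLOR_RGB2HSV).astype(int)
m=(((h[...,0]<6)|(h[...,0]>174))&(h[...,1]>150)&(h[...,2]>60)).astype(np.uint8);m[:,:140]=0;m[175:]=0;m[:,170:]=0
v,u=np.nonzero(m);print('knob top',u.mean(),v.mean(),len(u),onz(u.mean(),v.mean(),108,K,T))
E
```

```text
seat [ 235  172   52   38 1841] ((572.0885009765625, 228.20310974121094), (43.56321716308594, 32.5876579284668), 17.124069213867188)Traceback (most recent call last):
  File "<stdin>", line 11, in <module>
    return umr_minimum(a, axis, None, out, keepdims, initial, where)
ValueError: zero-size array to reduction operation minimum which has no identity
```

```bash
python3 - <<'E'
from h import *
pt,dt,K,T=load('top14');h=cv2.cvtColor(pt,cv2.COLOR_RGB2HSV).astype(int)
m=(((h[...,0]<6)|(h[...,0]>174))&(h[...,1]>150)&(h[...,2]>60)).astype(np.uint8);m[:,:140]=0;m[175:]=0;m[:,170:]=0
v,u=np.nonzero(m);print('knob top',u.mean(),v.mean(),len(u),onz(u.mean(),v.mean(),108,K,T))
p,d,K,T=load('wrist14'); g=cv2.cvtColor(p,cv2.COLOR_RGB2GRAY); 
for r in (130,140,150):print(r,g[r,225:295].tolist())
E
```

```text
knob top 153.875 152.625 16 [618.34162932 163.45629901 108.        ]
130 [98, 98, 96, 97, 96, 99, 99, 97, 98, 101, 101, 97, 90, 117, 129, 133, 137, 141, 144, 147, 151, 152, 155, 158, 159, 159, 160, 160, 162, 162, 165, 166, 167, 169, 170, 171, 170, 170, 169, 169, 166, 166, 163, 162, 160, 156, 156, 153, 151, 147, 144, 140, 138, 134, 129, 114, 103, 103, 103, 103, 104, 102, 105, 104, 103, 105, 105, 105, 106, 104]
140 [96, 96, 95, 94, 93, 95, 94, 95, 95, 97, 97, 97, 95, 90, 59, 54, 51, 54, 57, 53, 56, 54, 56, 58, 58, 57, 58, 62, 63, 66, 63, 63, 67, 67, 69, 70, 69, 69, 66, 63, 64, 63, 63, 62, 63, 61, 62, 60, 62, 63, 60, 61, 60, 60, 80, 94, 99, 99, 100, 101, 99, 103, 101, 101, 101, 101, 101, 102, 101, 100]
150 [70, 70, 69, 69, 70, 72, 74, 71, 71, 71, 72, 71, 71, 67, 59, 49, 48, 48, 48, 51, 48, 49, 49, 48, 51, 48, 47, 54, 53, 54, 52, 54, 50, 51, 52, 54, 52, 51, 52, 51, 53, 52, 53, 54, 55, 54, 52, 55, 54, 55, 58, 53, 54, 55, 65, 72, 76, 84, 87, 88, 79, 77, 76, 78, 93, 97, 99, 98, 97, 98]
```

```bash
python3 - <<'E'
from h import *
p,d,K,T=load('wrist14'); f=lambda u,v,z:onz(u,v,z,K,T,True)
A=f(238.7,140,63);B=f(279.3,140,63);c=(A+B)/2;print(c,np.linalg.norm(A-B)); Y=np.array([-.2935,.956]);print(c[:2]-Y*((c[1]-228.1)/.956))
E
```

```text
[558.43692947 272.65227928  63.        ] 27.729320826766614
[572.11485203 228.1       ]
```

>>> {"name": "apply_moves", "arguments": {
  "rows": [
    {"claw": 1, "tx": -0.1, "ty": 0.3, "tz": -1, "turn": 0.003},
    {"claw": 1, "tx": 0, "ty": 0, "tz": -1, "turn": 0},
    {"claw": 1, "tx": 0, "ty": 0, "tz": 0, "turn": 0}
  ]
}}

```text
time: 16.12
tool_pos: [573.7, 228.8, 118.9]
eef_rot: [0.989, 0.146, -0.016, -0.003]
force: [-0.2, -0.9, -1.1]
finger_gap: 0.128
```

>>> {"name": "apply_moves", "arguments": {
  "rows": [
    {"claw": 1, "tx": -0.1, "ty": -0.1, "tz": -1, "turn": 0},
    {"claw": 1, "tx": 0, "ty": 0, "tz": -1, "turn": 0},
    {"claw": 1, "tx": 0, "ty": 0, "tz": -1, "turn": 0},
    {"claw": 1, "tx": 0, "ty": 0, "tz": 0, "turn": 0}
  ]
}}

```text
time: 16.62
tool_pos: [572.5, 227.6, 86.6]
eef_rot: [0.989, 0.146, -0.017, -0.003]
force: [-0.1, 0.2, -0.9]
finger_gap: 0.128
```

>>> {"name": "apply_moves", "arguments": {
  "rows": [
    {"claw": 1, "tx": 0, "ty": 0.05, "tz": -0.5, "turn": 0.003},
    {"claw": 1, "tx": 0, "ty": 0, "tz": -0.2, "turn": 0},
    {"claw": 1, "tx": 0, "ty": 0, "tz": 0, "turn": 0},
    {"claw": 1, "tx": 0, "ty": 0, "tz": 0, "turn": 0}
  ]
}}

```text
time: 17.12
tool_pos: [572.9, 228.3, 79.6]
eef_rot: [0.989, 0.148, -0.016, -0.003]
force: [-0.2, 0.1, -0.8]
finger_gap: 0.131
```

```bash
python3 - <<'E'
from h import *
from scipy.spatial.transform import Rotation as R
s=env.get_state(); M=R.from_quat(s['eef_rot']).as_matrix();print(s['tool_pos'],np.degrees(np.arctan2(M[1,0],M[0,0])),M[:,2].round(4),s['finger_gap'],s['force']); c=s['tool_pos']+13.3*M[:,2];print('cell',c, (c[:2]-[572.1,228.1])@np.array([[.956,-.294],[.294,.956]]))
p,d,m=snap('wrist','wrist15'); snap('scene','scene15')
a=cv2.resize(cv2.imread('pics/wrist15.png')[60:330,130:390],(400,415));b=cv2.resize(cv2.imread('pics/scene15.png')[100:230,270:400],(400,415),interpolation=cv2.INTER_CUBIC)
cv2.imwrite('pics/z15.png',np.hstack([a,b]))
s=env.get_state();print(s['tool_pos'],abs(s['joint_velocities']).max())
E
```

```text
[572.91275536 228.31397231  79.64019203] 17.037352125579396 [-3.260e-02  7.000e-04 -9.995e-01] 0.13095036360117243 [-0.21000143  0.1152959  -0.79032544]
cell [572.47900111 228.32317321  66.34727014] [0.42793799 0.10192727]
[572.90806645 228.27357071  79.66900349] 0.0013435411395108132
```

View pics/z15.png

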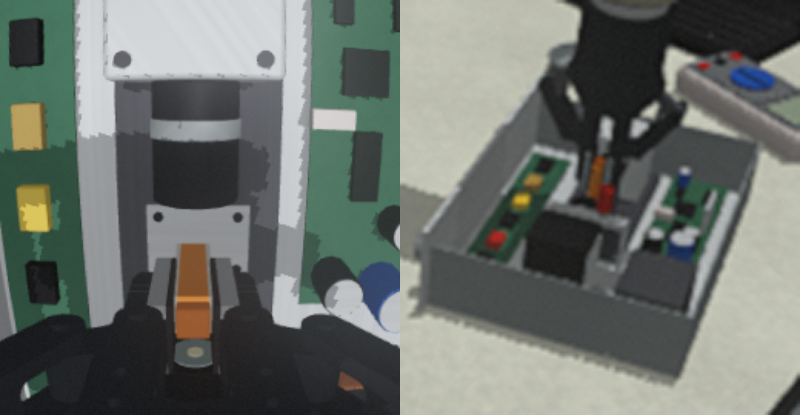

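```bash
python3 - <<'E'
from h import *
print(env.close_job())
E
```

```text
the job is handed in; nothing more can be done
None
```

The job is handed in. The shutter is pushed to its open stop and the amber cell is held in the beam gap by its two frosted faces. No verdict was reported.

**Shutter:** The first push stopped after only about 18 mm. To check, I slid the knob back to the shut stop, which lay further back than where it had started, then pushed it to the open stop again. The rough stop-to-stop distance came out at about 24–27 mm. In the top view the knob ended about 25 mm towards the back of the beam line.

**Amber cell:** I lifted it straight out of the rack. A picture after the lift showed the green and colourless cells still upright in their wells.

**Last checks before hand-in:**

| Check | Value | Limit |
|---|---|---|
| Sideways from the gap's middle | about 0.4 mm | 4 mm |
| Along the beam | about 0.1 mm | 12 mm |
| Height | about 4 mm high, on purpose, to keep the fingertips above 60 mm | 10 mm |
| Square to the beam | tool at 17.04° against a case angle of about 17.1° | 8° |
| Tilt from vertical | about 2° | 8° |

The arm was at rest, the jaws were stopped on the cell, and the outside force was under 1 N. The cell's position is worked out from the tool pose and the grasp height.

**Imperfections:** Pushing against the shutter stops tilted the tool by up to about 3°. I undid that by pushing against the shut stop, but about 2° had built up again after carrying the cell over. Three estimates of the beam point, from the seat and the barrels, agreed to about 1 mm.

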